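# Put the checkout devices back on their own charging docks

### The arm

A 7-joint arm with a two-finger parallel gripper is mounted at the origin on the work surface. World frame = base frame: x ahead of the robot, y to its left, z up, the work surface at z = 0. Lengths are in m, angles in degrees, forces in N, time in s.
With the tool pointing down it reaches from about 0.4 to 0.875 m from the base axis. Payload 6.5 kg.
Tool frame: the origin (TCP) lies at the centre of the arm's flange, where the gripper is bolted on; the fingertips stand 173 mm ahead of it and the grasp point (between the pads) lies 155 mm ahead of it (ctrl.tip_extent is the distance from the TCP to the fingertips, in m); z points along the fingers, x is the direction in which the jaws open and shut, and the axes are right-handed (so a half turn about z gives the same grasp; the last joint's range is limited). The gripper opens to 85 mm and grips with 20 to 120 N. Pads are 22 mm wide; open, the fingers measure 114 mm over their backs; the gripper's body (76 mm by 85 mm) begins 54 mm behind the grasp point. The pads swing forward as they close: fully open they stand 13 mm farther back than shut.
Start: joints at [-67.277, 30.733, -0.252, 88.115, 0.149, 61.152, -4.079], TCP at [0.29, 0.582, 0.405] pointing down, gripper open.
Joint ranges: [-154.64, 154.64], [-21.42, 123.67], [-72.66, 72.17], [13.99, 137.28], [-74.86, 254.86], [10.95, 109.41], [-158.01, 158.01]. Speed limits (degrees/s): [136.94, 136.94, 180, 180, 180, 180, 180].

### API

Orientations are given as a 3x3 rotation matrix whose columns are the frame's x, y, z axes.
In Python, from station import ctrl, grab_frame, workorder, boxes_of gives the robot as it stands.
- The arm moves only by the tool jog_arm, never from a script. Its argument "deltas" is a list of rows, each a list of 3 entries, a list of its own where there are three numbers: the finger opening in mm, from 0 to 85.4, then the shift along the tool's x, y, z in mm, then the turn about the tool's z in rad. In form: [[hand, [x, y, z], twist], ...]. A call has 1 to 12 rows; each row is the pose to reach, as a shift and turn from the pose commanded when the call began, along the tool's axes at that moment; what a row does not reach only later rows make up. A row lasts 1/10 s, in which the tool goes at most 50 mm and 8.59 degrees, less where a joint would pass 70% of its speed; a pose out of reach is approached as far as the arm can. A call with a gripper value outside its range is refused whole. The fingers move at their own pace and stop on an object; the grip force is fixed at half the most. Time passes only in rows, so rows that repeat a pose let the fingers close. It gives the time, the measured TCP pose, the force and the opening at its end, in the units of the state.
- ctrl.get_state(): the state, without advancing time (a new reading comes with each control period).
- grab_frame(name): name is "scene" or "top" or "wrist"; returns a dict with "pixels" (420x560x3 uint8, red, green, blue), "K" (3x3 intrinsics, pixels), "distortion" ([k1, k2, p1, p2, k3] as OpenCV has them; the pictures are not rectified), "rvec" (rotation vector, rad) and "tvec" (3), from world to camera coordinates, as OpenCV has them. Camera axes: x right, y down, z forward; pixel columns grow to the right and rows downward; lengths in m; the calibration is good to about 2 mm. A picture is of the moment at which its call begins. There is no depth.
- workorder.hand_in(): hands the job in, once; it reports no verdict.
Trained networks look in the newest picture that a camera, given by its name, has taken for a name from the list of things; names that differ only in an ending like _2 or _b are one class to them, and where a whole thing is asked for, a point or a joint stands for the part that bears it (a point fixed in the world has none). Each returns a list of dicts, best first, with "score" (0 to 1); they miss things now and then, are a little off and sometimes report something else, mostly with a low value. They report only what shows in the picture. A call takes as long as a camera call.
- boxes_of(thing, camera): "box" ([centre column, centre row, width, height] in pixels, round what is visible of it).
The state is a dict: "time": time; "joint_pos": joint angles; "qd": joint speeds; "joint_torque": joint torques, N m; "position": TCP position; "ee_rot": TCP orientation; "ft_force": force on the tool from outside, world axes, zero at the start; "torque": the same for the moment, N m; "finger_gap": finger opening in m.
Only numpy, scipy, OpenCV 4.12 (cv2) and the standard library are available. Lean on these libraries where they do the work, as an engineer would, in place of code of your own. Each camera call takes 0.05 s, during which the arm holds its last target. There are 200 camera calls.

### The job

The four dark hand-held devices on this checkout counter have been put on one another's white charging docks. Move each one to the dock of its own outline (round pager on the round dock, square pocket printer on the square one, card terminal on the wide oblong one, bar scanner on the slim one), parking a device on the empty grey mat when you need a free place, so that each ends lying flat, centred and squared up on its dock. Keep the devices upright, set them down gently without dropping them, and leave the coffee cup where it stands.

Things in the scene. Friction and masses are not known exactly. Their poses are not given: they have to be found in the camera images.
- pager: Round guest pager: black upright disc, diameter 56 mm, 32 mm high. Origin at the centre of its underside; z up. At the start it lies flat on a wrong dock.
- printer: Square pocket printer: black block 64 x 64 mm, 46 mm high. Origin at the centre of its underside; x and y along its sides, z up. At the start it lies flat on a wrong dock.
- terminal: Card terminal with screen and keys on top: black slab 126 mm long (x) by 60 mm wide (y), 34 mm high. Origin at the centre of its underside; z up. At the start it lies flat on a wrong dock.
- scanner: Slim bar scanner: black bar 136 mm long (x), 28 mm wide (y), 30 mm high. Origin at the centre of its underside; z up. At the start it lies flat on a wrong dock.
- dock_round: Round dock, diameter 104 mm, the pager's. Fixed white plate, 10 mm thick, flat on top without a rim (a thin grey inlay marks where its device lies); at the start a wrong device lies on it. Origin at the centre of its underside, on the counter; z up.
- dock_square: Square dock, 104 x 104 mm (x and y along its sides), the printer's; either pair of sides may match. Fixed white plate, 10 mm thick, flat on top without a rim (a thin grey inlay marks where its device lies); at the start a wrong device lies on it. Origin at the centre of its underside, on the counter; z up.
- dock_wide: Wide oblong dock, 160 mm (x) by 96 mm (y), the terminal's: terminal's x along the dock's x, either way round. Fixed white plate, 10 mm thick, flat on top without a rim (a thin grey inlay marks where its device lies); at the start a wrong device lies on it. Origin at the centre of its underside, on the counter; z up.
- dock_slim: Slim dock, 170 mm (x) by 56 mm (y), the scanner's: scanner's x along the dock's x, either way round. Fixed white plate, 10 mm thick, flat on top without a rim (a thin grey inlay marks where its device lies); at the start a wrong device lies on it. Origin at the centre of its underside, on the counter; z up.
- mat: Grey rubber mat, 130 mm (x) by 110 mm (y), 3 mm thick, fixed flat on the counter, empty at the start: the free spot. Origin at the centre of its underside.
- cup: White ceramic coffee cup, loose, 58 mm across the rim, 62 mm high, standing on the counter between the docks, not to be disturbed. Origin at the centre of its underside. Other loose things near by (a hand stamp, a tape ring, a receipt roll, a blue stapler) are all under 60 mm high; carried things clear everything among the docks when their undersides are 80 mm up.

How it is judged (in metres and radians):
At the end, for the whole second after the job is handed in: Each device lies flat (within 0.08 rad) and at rest on the top of its own dock, its centre within 12 mm of the dock's, the three that are not round squared up to the dock within 0.2 rad (half turns are all one; for the square printer quarter turns too); the cup within 25 mm of where it began (horizontal distance between pager and dock_round below 0.012 m and z of pager in the frame of dock_round between 0.006 and 0.014 m and angle between each of pager, printer, terminal, scanner's own z axis and vertical below 0.08 rad and linear speed of each of pager, printer, terminal, scanner below 0.02 m/s and horizontal distance between printer and dock_square below 0.012 m and z of printer in the frame of dock_square between 0.006 and 0.014 m and (angle between the x axis of printer and the x axis of dock_square, either way round below 0.2 rad or angle between the x axis of printer and the y axis of dock_square, either way round below 0.2 rad) and horizontal distance between terminal and dock_wide below 0.012 m and z of terminal in the frame of dock_wide between 0.006 and 0.014 m and angle between the x axis of terminal and the x axis of dock_wide, either way round below 0.2 rad and horizontal distance between scanner and dock_slim below 0.012 m and z of scanner in the frame of dock_slim between 0.006 and 0.014 m and angle between the x axis of scanner and the x axis of dock_slim, either way round below 0.2 rad and distance of cup from where it was at the start of the episode below 0.025 m); the robot touches nothing.
It fails at once if the coffee cup is shoved (over 25 mm) or tipped over (distance of cup from where it was at the start of the episode above 0.025 m or angle between cup's own z axis and vertical above 0.5 rad).
It fails at once if a device is tipped over (over 0.7 rad) (angle between any of pager, printer, terminal, scanner's own z axis and vertical above 0.7 rad).
It fails at once if a device is dropped or thrown (moves faster than 0.6 m/s, as after a fall of about 20 mm, while the fingers do not touch it) ((linear speed of pager above 0.6 m/s and contact force between the fingers and pager below 0.05 N) or (linear speed of printer above 0.6 m/s and contact force between the fingers and printer below 0.05 N) or (linear speed of terminal above 0.6 m/s and contact force between the fingers and terminal below 0.05 N) or (linear speed of scanner above 0.6 m/s and contact force between the fingers and scanner below 0.05 N)).
It also fails if it takes over 144 s, if anything falls off the work surface, if the arm or the gripper's body presses on something with over 40 N, if the wrist force passes 120 N, or if a joint passes its speed limit or range.

## Working session

There is one attempt and no reset: what is moved stays moved. The work goes in short steps, Python scripts to look and compute and a tool call to move; the robot and the scene stay as the last step left them, time stands still between calls to the robot, and variables do not carry over. Pictures are saved under pics/ and viewed, about 12 in all and at most 16, crops included, and the job is handed in when it is done.

Besides the shell and the picture viewer there is one more tool, called after ">>>" by a JSON object that holds its "name" and its "arguments", one argument or row to a line. jog_arm: Moves the arm, as the interface text tells. Its arguments: {"type":"object","properties":{"deltas":{"type":"array","items":{"type":"array"}}},"required":["deltas"]}

```bash
ls; mkdir -p pics
cat > h.py <<'E'
import numpy as np, cv2
from station import ctrl, grab_frame, workorder, boxes_of
def ray(f,uv,z):
    R,_=cv2.Rodrigues(np.array(f["rvec"],float)); t=np.array(f["tvec"],float).ravel()
    p=cv2.undistortPoints(np.array(uv,float).reshape(-1,1,2),np.array(f["K"]),np.array(f["distortion"])).reshape(-1,2)
    d=np.c_[p,np.ones(len(p))]@R; c=-R.T@t
    z=np.broadcast_to(z,len(p))
    return c+d*((z-c[2])/d[:,2])[:,None]
def proj(f,P):
    return cv2.projectPoints(np.array(P,float).reshape(-1,3),np.array(f["rvec"],float),np.array(f["tvec"],float),np.array(f["K"]),np.array(f["distortion"]))[0].reshape(-1,2)
def save(f,n,s=1): 
    cv2.imwrite("pics/"+n,cv2.resize(cv2.cvtColor(f["pixels"],cv2.COLOR_RGB2BGR),None,fx=s,fy=s))
E
python3 - <<'E'
from h import *
import pickle
s=ctrl.get_state();print(s,ctrl.tip_extent)
F={}
for c in("top","scene"):
    f=grab_frame(c);F[c]=f;save(f,c+"0.png",1.4)
    R,_=cv2.Rodrigues(np.array(f["rvec"],float));print(c,-R.T@np.array(f["tvec"]).ravel(),R[2])
    for n in "pager printer terminal scanner dock_round dock_square dock_wide dock_slim mat cup".split():
        b=boxes_of(n,c)[:2]
        print(n,[(np.round(x["box"]).tolist(),round(x["score"],2),ray(f,[x["box"][:2]],0.03 if n[0] in 'pts' else .01)[0].round(3)[:2].tolist()) for x in b])
pickle.dump(F,open("F0.pkl","wb"))
E
```

```text
pics
{'time': 0.0, 'joint_pos': array([-67.27786579,  30.77917834,  -0.25689518,  88.17082049,
         0.14966072,  61.15027586,  -4.08080689]), 'qd': array([-0.06483717, -0.00670629,  0.00089256,  0.07818716, -0.01924615,
       -0.03329154,  0.04246897]), 'joint_torque': array([-2.47850380e-05, -5.83404207e+01,  1.04809754e+00, -2.59104341e+01,
        1.22193279e-02,  9.47251450e-03,  1.03941346e-06]), 'position': array([0.29001288, 0.58135044, 0.40379254]), 'ee_rot': array([[ 4.46350101e-01,  8.94858164e-01, -6.73578297e-04],
       [ 8.94856725e-01, -4.46350594e-01, -1.60896475e-03],
       [-1.74044732e-03,  1.15405512e-04, -9.99998479e-01]]), 'ft_force': array([0.09033535, 0.49273986, 0.20193044]), 'torque': array([ 0.01730185, -0.00341782,  0.04637078]), 'finger_gap': 0.08542072006618294} 0.1734
top [0.41320946 0.01950904 1.18734109] [ 0.11618453 -0.02786679 -0.99283664]
pager [([264.0, 259.0, 45.0, 44.0], 0.74, [0.46, 0.003]), ([144.0, 263.0, 30.0, 27.0], 0.64, [0.454, 0.265])]
printer [([209.0, 164.0, 35.0, 41.0], 0.68, [0.672, 0.124])]
terminal [([377.0, 264.0, 31.0, 59.0
[... 553 characters left out ...]
.60758163 -0.08323433 -0.78988392]
pager [([417.0, 203.0, 34.0, 30.0], 0.69, [0.462, 0.266])]
printer [([346.0, 284.0, 42.0, 47.0], 0.86, [0.669, 0.124])]
terminal [([181.0, 179.0, 45.0, 55.0], 0.64, [0.457, -0.248])]
scanner [([293.0, 195.0, 24.0, 50.0], 0.77, [0.471, 0.004])]
dock_round [([293.0, 198.0, 49.0, 38.0], 0.68, [0.462, 0.003])]
dock_square [([416.0, 208.0, 50.0, 45.0], 0.71, [0.458, 0.269]), ([180.0, 181.0, 46.0, 56.0], 0.69, [0.445, -0.256])]
dock_wide [([345.0, 294.0, 54.0, 81.0], 0.59, [0.68, 0.124])]
dock_slim [([184.0, 190.0, 56.0, 56.0], 0.91, [0.47, -0.24])]
mat [([210.0, 276.0, 72.0, 60.0], 0.79, [0.674, -0.133])]
cup [([279.0, 256.0, 31.0, 33.0], 0.97, [0.613, -0.007])]
```

View pics/top0.png

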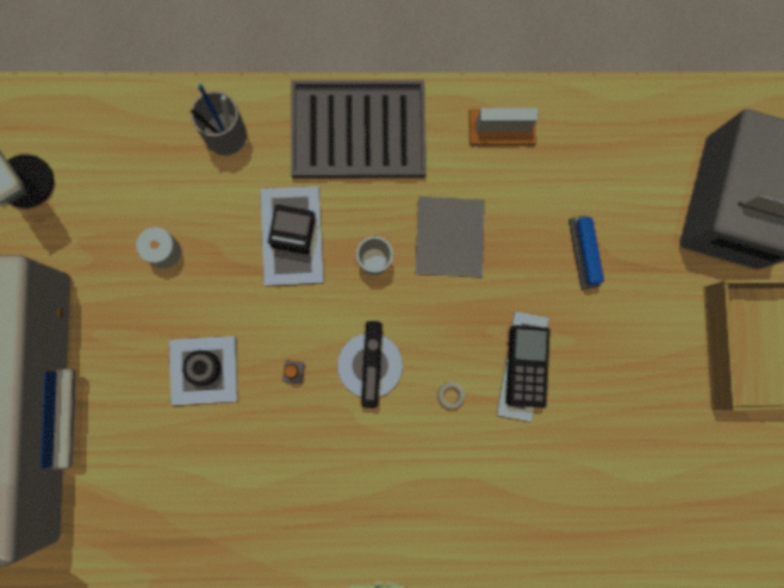

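View pics/scene0.png

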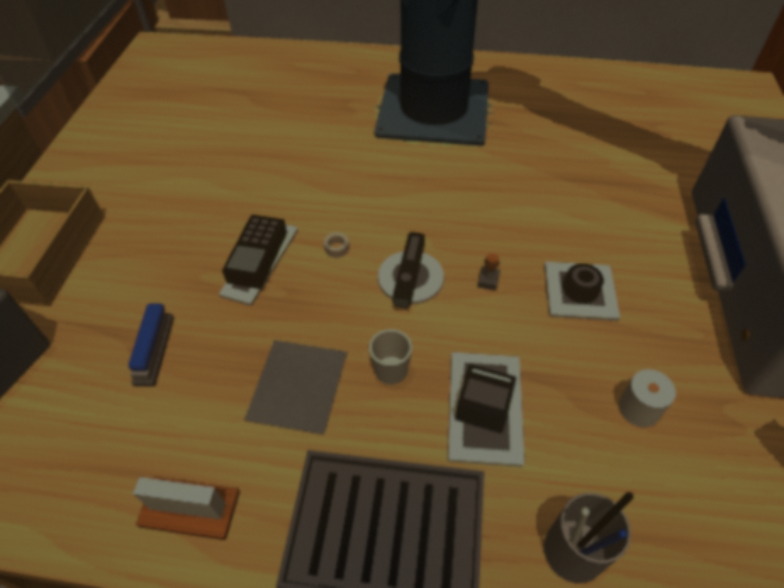

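```bash
cat > fit.py <<'E'
from h import *
from scipy.optimize import minimize
def rect(a,b): return np.array([[a,b],[-a,b],[-a,-b],[a,-b]])/2
def circ(d): 
    t=np.linspace(0,2*np.pi,40,endpoint=False); return d/2*np.c_[np.cos(t),np.sin(t)]
SH=dict(pager=(circ(.056),.032),printer=(rect(.064,.064),.046),terminal=(rect(.126,.06),.034),scanner=(rect(.136,.028),.03),
 dock_round=(circ(.104),.01),dock_square=(rect(.104,.104),.01),dock_wide=(rect(.16,.096),.01),dock_slim=(rect(.17,.056),.01),mat=(rect(.13,.11),.003))
def hull(f,n,p,z0):
    s,h=SH[n]; c,q=np.cos(p[2]),np.sin(p[2]); xy=s@np.array([[c,q],[-q,c]])+p[:2]
    P=np.r_[np.c_[xy,np.full(len(s),z0)],np.c_[xy,np.full(len(s),z0+h)]]
    return cv2.convexHull(proj(f,P).astype(np.float32))
def draw(m,hl,off):
    K=4; cv2.fillConvexPoly(m,np.round(((hl.reshape(-1,2)-off+.5)*K-.5)*16).astype(np.int32),1.,shift=4)
def down(m): return cv2.GaussianBlur(cv2.resize(m,None,fx=.25,fy=.25,interpolation=cv2.INTER_AREA),(0,0),1.2)
def masks(f,dthr=55):
    im=cv2.cvtColor(f["pixels"],cv2.COLOR_RGB2HSV); 
    obj=((im[...,1]<85)|(im[...,2]<dthr)).astype(np.float32); dark=(im[...,2]<dthr).astype(np.uint8)
    cs,_=cv2.findContours(dark,cv2.RETR_EXTERNAL,cv2.CHAIN_APPROX_NONE); dk=np.zeros_like(dark); cv2.drawContours(dk,[c for c in cs if len(c)>15],-1,1,-1)
    return obj,dk.astype(np.float32)
def fit(fs,dock,dev,p0,z=.01,dthr=55):
    "p0: dock x,y,yaw,dev x,y,yaw ; either may be None; fs=list of frames"
    n=([dock] if dock else [])+([dev] if dev else [])
    data=[]
    for f in fs:
        o,d=masks(f,dthr); hs=[hull(f,k,p0[3*i:3*i+3],0 if k==dock else z) for i,k in enumerate(n)]
        a=np.vstack([h.reshape(-1,2) for h in hs]); lo=np.maximum(np.floor(a.min(0)-8),0).astype(int); hi=np.ceil(a.max(0)+9).astype(int)
        c=lambda m:cv2.GaussianBlur(m[lo[1]:hi[1],lo[0]:hi[0]],(0,0),1.2); data.append((f,lo,c(o),c(d)))
    def cost(p):
        e=0
        for f,lo,o,d in data:
            sh=(o.shape[0]*4,o.shape[1]*4); M=np.zeros(sh,np.float32)
            if dock: draw(M,hull(f,dock,p[:3],0),lo)
            if dev:
                D=np.zeros(sh,np.float32); h=hull(f,dev,p[-3:],z); draw(M,h,lo); draw(D,h,lo); e+=((down(D)-d)**2).sum()
            if dock: e+=((down(M)-o)**2).sum()
        return e
    S=np.tile([.008,.008,.15],len(n)); best=None
    x=np.array(p0,float)
    for k in range(3):
        sim=np.vstack([x,x+np.diag(S/(2**k))]); r=minimize(cost,x,method="Nelder-Mead",options=dict(initial_simplex=sim,maxiter=500,xatol=1e-4,fatol=1e-2)); x=r.x
    return x,r.fun
def overlay(f,items,name,s=1.4):
    im=cv2.resize(cv2.cvtColor(f["pixels"],cv2.COLOR_RGB2BGR),None,fx=s,fy=s,interpolation=cv2.INTER_CUBIC)
    for n,p,z in items: cv2.polylines(im,[np.round((hull(f,n,p,z)+.5)*s-.5).astype(np.int32)],True,(0,255,0) if z==0 else (0,0,255),1)
    if name: cv2.imwrite("pics/"+name,im)
    return im
E
python3 - <<'E'
from fit import *
import pickle
F=pickle.load(open("F0.pkl","rb")); t,s=F["top"],F["scene"]
for u,v in [(209,157),(209,190),(266,246),(144,263),(262,275),(376,262),(316,170),(190,262),(205,185)]: print((u,v),t["pixels"][v,u],cv2.cvtColor(t["pixels"],cv2.COLOR_RGB2HSV)[v,u])
G={"dock_square":("pager",[.45,.265,0,.454,.265,0]),"dock_wide":("printer",[.665,.124,0,.67,.124,-.2]),
"dock_round":("scanner",[.458,.002,0,.457,0,0]),"dock_slim":("terminal",[.448,-.243,-.1,.447,-.245,0])}
ims=[];I=[]
R={}
for d,(v,p) in G.items():
    if d!="dock_square": p[2]+=0 
    if d=="dock_wide": p[2]=0
    for nm,fs in (("top",[t]),("scene",[s]),("both",[t,s])):
        x,c=fit(fs,d,v,p); print(d,v,nm,x.round(4),round(c,1))
    R[d]=x;I+=[(d,x[:3],0),(v,x[3:],.01)]
for nm,fs in (("top",[t]),("scene",[s]),("both",[t,s])):
    x,c=fit(fs,"mat",None,[.663,-.13,0]); print("mat",nm,x.round(4),c)
I.append(("mat",x,0)); pickle.dump((R,x),open("R0.pkl","wb"))
a=overlay(t,I,None,2.8)[350:900,300:1130]; cv2.imwrite("pics/ov_t.png",cv2.resize(a,(800,530)))
E
```

```text
(209, 157) [93 87 82] [14 30 93]
(209, 190) [92 88 82] [18 28 92]
(266, 246) [85 83 79] [20 18 85]
(144, 263) [36 35 29] [26 50 36]
(262, 275) [80 75 72] [11 26 80]
(376, 262) [60 56 54] [10 26 60]
(316, 170) [97 95 86] [25 29 97]
(190, 262) [141 115  64] [ 20 139 141]
(205, 185) [84 77 75] [ 7 27 84]
dock_square pager top [0.4516 0.2686 0.046  0.4538 0.2652 0.0618] 13.3
dock_square pager scene [0.4492 0.267  0.0414 0.4559 0.2639 0.015 ] 63.0
dock_square pager both [ 0.4507  0.2679  0.043   0.4549  0.2643 -0.0442] 94.1
dock_wide printer top [ 0.669   0.1286  0.0416  0.6707  0.1243 -0.1816] 419.5
dock_wide printer scene [ 0.6669  0.1275  0.0427  0.6718  0.1241 -0.1704] 395.5
dock_wide printer both [ 0.6679  0.1281  0.0429  0.6713  0.1241 -0.1784] 830.6
dock_round scanner top [ 0.4568  0.0037  0.1113  0.4573  0.0014 -0.0642] 55.8
dock_round scanner scene [ 0.4545  0.0021  0.1819  0.4566  0.0007 -0.0482] 119.4
dock_round scanner both [ 0.4561  0.0028  0.1259  0.4573  0.0009 -0.0588] 186.4
dock_slim terminal top [ 0.4525 -0.2418 -0.2021  0.4505 -0.2429 -0.0916] 535.4
dock_slim terminal scene [ 0.4494 -0.2454 -0.1761  0.4537 -0.244  -0.0516] 443.3
dock_slim terminal both [ 0.4515 -0.2436 -0.2021  0.4521 -0.2434 -0.0719] 1020.5
mat top [ 0.6662 -0.1299 -0.0565] 8.078246116638184
mat scene [ 0.6649 -0.131  -0.0542] 117.4066390991211
mat both [ 0.6658 -0.1306 -0.0585] 128.64830017089844
```

View pics/ov_t.png

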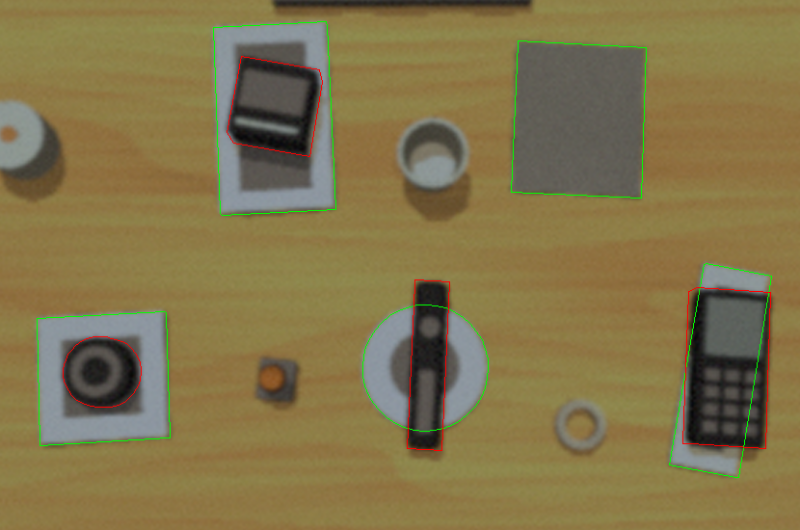

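```bash
cat >> h.py <<'E'
def plan(*tg,rd=True):
    "targets (x,y,z,a_deg) world TCP -> tool-frame delta mm and twist"
    s=ctrl.get_state(); R=np.array(s["ee_rot"]); p=np.array(s["position"]); a0=np.degrees(np.arctan2(R[1,0],R[0,0]))
    print("now",p.round(4),"a",a0.round(2),"gap",round(s["finger_gap"]*1e3,1),"t",round(s["time"],2),"q7",s["joint_pos"][6].round(1),"F",np.round(s["ft_force"],1))
    for t in tg:
        d=R.T@(np.array(t[:3])-p)*1e3; w=-((t[3]-a0+180)%360-180)
        print(t,"->",d.round(1).tolist(),"tw",round(np.radians(w),4))
E
python3 - <<'E'
from h import *
f=grab_frame("wrist");save(f,"w0.png")
plan((.29,.581,.5,63.4),(.4549,.2643,.5,30),(.4549,.2643,.29,30))
E
```

```text
now [0.2902 0.5816 0.4047] a 63.49 gap 85.6 t 1.15 q7 -4.1 F [ 0.8 -0.3  0.5]
(0.29, 0.581, 0.5, 63.4) -> [-0.6, 0.1, -95.3] tw 0.0015
(0.4549, 0.2643, 0.5, 30) -> [-210.4, 289.0, -95.3] tw 0.5844
(0.4549, 0.2643, 0.29, 30) -> [-210.4, 289.0, 114.7] tw 0.5844
```

View pics/w0.png

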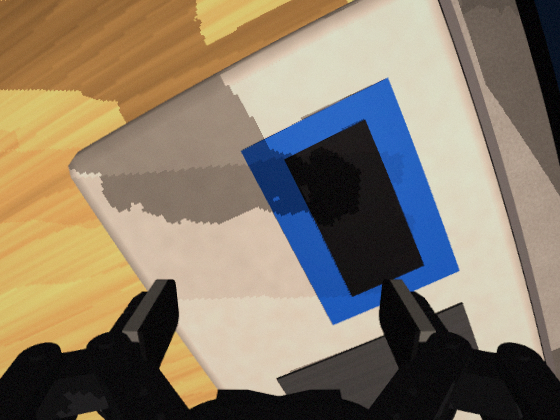

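>>> {"name": "jog_arm", "arguments": {
  "deltas": [
    [85, [0, 0, -50], 0],
    [85, [0, 0, -95], 0],
    [85, [-40, 56, -95], 0.12],
    [85, [-70, 96, -95], 0.24],
    [85, [-100, 138, -95], 0.36],
    [85, [-130, 179, -95], 0.48],
    [85, [-160, 220, -95], 0.58],
    [85, [-190, 262, -95], 0.584],
    [85, [-210, 289, -95], 0.584],
    [85, [-210, 289, -95], 0.584],
    [85, [-210, 289, -95], 0.584],
    [85, [-210, 289, -95], 0.584]
  ]
}}

```text
time: 2.35
position: [0.4544, 0.266, 0.4997]
ee_rot: [[0.865, 0.502, -0.0], [0.502, -0.865, 0.001], [0.0, -0.001, -1.0]]
ft_force: [0.6, 0.0, 0.1]
finger_gap: 0.0849
```

Run:
```python
from h import *
plan((.4549,.2643,.30,30),(.4549,.2643,.188,30))
```

```text
now [0.4544 0.266  0.4997] a 30.12 gap 84.9 t 2.35 q7 -1.8 F [0.6 0.  0.1]
(0.4549, 0.2643, 0.3, 30) -> [-0.4, 1.9, 199.7] tw 0.002
(0.4549, 0.2643, 0.188, 30) -> [-0.5, 2.0, 311.7] tw 0.002
```

>>> {"name": "jog_arm", "arguments": {
  "deltas": [
    [85, [0, 2, 50], 0],
    [85, [0, 2, 100], 0],
    [85, [0, 2, 150], 0],
    [85, [0, 2, 180], 0],
    [85, [0, 2, 200], 0],
    [85, [0, 2, 200], 0],
    [85, [0, 2, 200], 0]
  ]
}}

```text
time: 3.05
position: [0.4556, 0.2644, 0.3]
ee_rot: [[0.865, 0.502, -0.0], [0.502, -0.865, 0.0], [-0.0, -0.001, -1.0]]
ft_force: [0.7, -0.4, 0.7]
finger_gap: 0.0848
```

Run:
```python
from fit import *
import pickle
R,m=pickle.load(open("R0.pkl","rb"))
f=grab_frame("wrist"); x=R["dock_square"]
overlay(f,[("dock_square",x[:3],0),("pager",x[3:],.01)],"w1.png",1)
plan((.4549,.2643,.188,30))
```

```text
now [0.4561 0.2643 0.3007] a 30.12 gap 85.1 t 3.1 q7 2.4 F [ 0.4  0.3 -0.3]
(0.4549, 0.2643, 0.188, 30) -> [-1.2, -0.5, 112.7] tw 0.0022
```

View pics/w1.png

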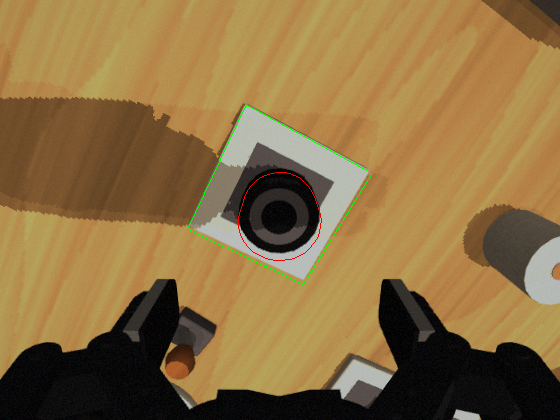

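Run:
```python
from fit import *
import pickle
R,m=pickle.load(open("R0.pkl","rb"))
f=grab_frame("wrist"); x=R["dock_square"]
for th in (45,55): y,c=fit([f],None,"pager",x[3:],.01,th);print(y.round(4),c)
plan((*y[:2],.188,30))
```

```text
[0.4518 0.2683 0.0686] 130.93716430664062
[0.4499 0.2688 0.0855] 372.32366943359375
now [0.4563 0.2641 0.301 ] a 30.09 gap 85.3 t 3.15 q7 2.4 F [ 0.5 -0.5 -0. ]
(np.float64(0.44987372991422997), np.float64(0.2687917627898828), 0.188, 30) -> [-3.5, -7.3, 113.0] tw 0.0017
```

>>> {"name": "jog_arm", "arguments": {
  "deltas": [
    [85, [-1.6, -4.8, 40], 0],
    [85, [-1.6, -4.8, 75], 0],
    [85, [-1.6, -4.8, 100], 0],
    [85, [-1.6, -4.8, 112], 0],
    [85, [-1.6, -4.8, 113], 0],
    [60, [-1.6, -4.8, 113], 0],
    [40, [-1.6, -4.8, 113], 0],
    [40, [-1.6, -4.8, 113], 0],
    [40, [-1.6, -4.8, 113], 0],
    [40, [-1.6, -4.8, 113], 0],
    [40, [-1.6, -4.8, 113], 0],
    [40, [-1.6, -4.8, 113], 0]
  ]
}}

```text
time: 4.35
position: [0.4531, 0.2667, 0.1886]
ee_rot: [[0.866, 0.5, 0.002], [0.5, -0.866, 0.002], [0.003, -0.0, -1.0]]
ft_force: [-1.6, -1.1, 8.8]
finger_gap: 0.0545
```

Run:
```python
from h import *
plan((.4525,.2675,.29,30),(.666,-.131,.29,-11))
```

```text
now [0.4531 0.2667 0.1886] a 30.01 gap 54.5 t 4.35 q7 4.5 F [-1.6 -1.1  8.8]
(0.4525, 0.2675, 0.29, 30) -> [0.2, -1.0, -101.4] tw 0.0002
(0.666, -0.131, 0.29, -11) -> [-14.2, 450.9, -101.6] tw 0.7158
```

>>> {"name": "jog_arm", "arguments": {
  "deltas": [
    [40, [0, 0, -15], 0],
    [40, [0, 0, -40], 0],
    [40, [0, 0, -70], 0],
    [40, [0, 0, -95], 0],
    [40, [0, 15, -103], 0.03],
    [40, [-1, 45, -103], 0.1],
    [40, [-3, 80, -103], 0.18],
    [40, [-4, 115, -103], 0.25],
    [40, [-5, 150, -103], 0.32],
    [40, [-6, 185, -103], 0.4],
    [40, [-7, 220, -103], 0.47],
    [40, [-8, 250, -103], 0.52]
  ]
}}

```text
time: 5.55
position: [0.5709, 0.0426, 0.29]
ee_rot: [[1.0, -0.002, 0.0], [-0.002, -1.0, -0.001], [0.0, 0.001, -1.0]]
ft_force: [1.4, 0.4, -1.1]
finger_gap: 0.0541
```

Run:
```python
from h import *
plan((.666,-.131,.29,-11),(.666,-.131,.183,-11))
```

```text
now [0.5709 0.0426 0.29  ] a -0.1 gap 54.1 t 5.55 q7 4.6 F [ 1.4  0.4 -1.1]
(0.666, -0.131, 0.29, -11) -> [95.4, 173.5, 0.2] tw 0.1903
(0.666, -0.131, 0.183, -11) -> [95.3, 173.4, 107.2] tw 0.1903
```

>>> {"name": "jog_arm", "arguments": {
  "deltas": [
    [40, [15, 28, 0], 0.05],
    [40, [32, 57, 0], 0.1],
    [40, [49, 90, 0], 0.15],
    [40, [66, 120, 0], 0.19],
    [40, [82, 150, 0], 0.19],
    [40, [92, 168, 0], 0.19],
    [40, [95.4, 173.5, 10], 0.19],
    [40, [95.4, 173.5, 35], 0.19],
    [40, [95.4, 173.5, 65], 0.19],
    [40, [95.4, 173.5, 88], 0.19],
    [40, [95.4, 173.5, 98], 0.19],
    [40, [95.4, 173.5, 103], 0.19]
  ]
}}

```text
time: 6.75
position: [0.6658, -0.1267, 0.1854]
ee_rot: [[0.983, -0.185, -0.002], [-0.185, -0.983, 0.001], [-0.002, -0.0, -1.0]]
ft_force: [0.2, 0.3, -1.1]
finger_gap: 0.0545
```

Run:
```python
from h import *
plan((.666,-.131,.182,-11))
```

```text
now [ 0.6658 -0.1267  0.1854] a -10.65 gap 54.5 t 6.75 q7 12.7 F [ 0.2  0.3 -1.1]
(0.666, -0.131, 0.182, -11) -> [1.0, 4.2, 3.3] tw 0.0062
```

>>> {"name": "jog_arm", "arguments": {
  "deltas": [
    [40, [0, 0, 2], 0],
    [40, [0, 0, 3.5], 0],
    [40, [0, 0, 3.5], 0],
    [60, [0, 0, 3.5], 0],
    [85, [0, 0, 3.5], 0],
    [85, [0, 0, 3.5], 0],
    [85, [0, 0, 3.5], 0],
    [85, [0, 0, -20], 0],
    [85, [0, 0, -60], 0],
    [85, [0, 0, -105], 0],
    [85, [0, 0, -105], 0],
    [85, [0, 0, -105], 0]
  ]
}}

```text
time: 7.95
position: [0.6669, -0.1273, 0.2931]
ee_rot: [[0.983, -0.185, 0.003], [-0.185, -0.983, -0.0], [0.003, -0.0, -1.0]]
ft_force: [-0.8, -0.4, -0.6]
finger_gap: 0.085
```

Run:
```python
from fit import *
import pickle
f=grab_frame("wrist"); 
for th in (45,55): y,c=fit([f],None,"pager",[.666,-.127,0],.003,th);print(y.round(4),c)
plan((.6713,.1241,.32,-10.2))
```

```text
[ 0.6655 -0.1266  0.1242] 136.71612548828125
[ 0.6654 -0.1267  0.1165] 104.85120391845703
now [ 0.6663 -0.127   0.2915] a -10.65 gap 85.2 t 8.0 q7 10.6 F [ 0.3  0.1 -0.5]
(0.6713, 0.1241, 0.32, -10.2) -> [-41.5, -247.8, -28.4] tw -0.0078
```

>>> {"name": "jog_arm", "arguments": {
  "deltas": [
    [85, [-8, -50, -28], 0],
    [85, [-16, -98, -28], 0],
    [85, [-25, -147, -28], 0],
    [85, [-33, -196, -28], 0],
    [85, [-39, -235, -28], 0],
    [85, [-41.5, -248, -28], -0.008],
    [85, [-41.5, -248, -28], -0.008],
    [85, [-41.5, -248, -28], -0.008]
  ]
}}

```text
time: 8.8
position: [0.6714, 0.1222, 0.3186]
ee_rot: [[0.984, -0.179, -0.002], [-0.179, -0.984, -0.002], [-0.001, 0.002, -1.0]]
ft_force: [0.8, -0.6, -0.3]
finger_gap: 0.0851
```

Run:
```python
from fit import *
import pickle
R,m=pickle.load(open("R0.pkl","rb"))
f=grab_frame("wrist"); x=R["dock_wide"]
for th in (45,55): y,c=fit([f],None,"printer",x[3:],.01,th);print(y.round(4),c)
overlay(f,[("dock_wide",x[:3],0),("printer",y,.01)],"w2.png",1)
plan((*y[:2],.195,np.degrees(y[2])))
```

```text
[ 0.6699  0.1274 -0.1944] 216.2543182373047
[ 0.6693  0.1275 -0.1788] 301.2127380371094
now [0.6715 0.1212 0.319 ] a -10.38 gap 85.2 t 8.85 q7 -10.9 F [ 0.1 -0.3 -0.4]
(np.float64(0.6693070979501485), np.float64(0.12746297484455274), 0.195, np.float64(-10.245525993869174)) -> [-3.2, -6.0, 124.0] tw -0.0024
```

View pics/w2.png

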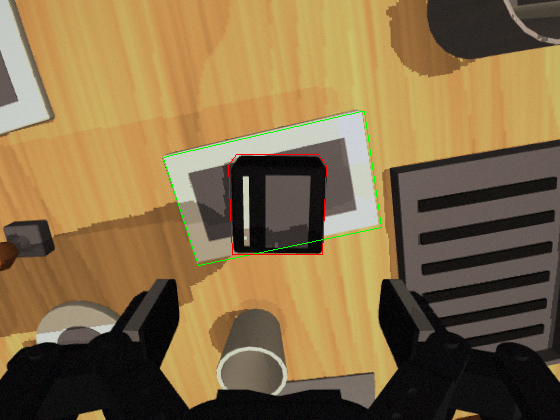

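>>> {"name": "jog_arm", "arguments": {
  "deltas": [
    [85, [-2.7, -5.7, 40], 0],
    [85, [-2.7, -5.7, 80], 0],
    [85, [-2.7, -5.7, 110], 0],
    [85, [-2.7, -5.7, 123], 0],
    [85, [-2.7, -5.7, 125], 0],
    [85, [-2.7, -5.7, 125], 0],
    [70, [-2.7, -5.7, 125], 0],
    [50, [-2.7, -5.7, 125], 0],
    [50, [-2.7, -5.7, 125], 0],
    [50, [-2.7, -5.7, 125], 0],
    [50, [-2.7, -5.7, 125], 0],
    [50, [-2.7, -5.7, 125], 0]
  ]
}}

```text
time: 10.05
position: [0.6712, 0.1302, 0.197]
ee_rot: [[0.984, -0.177, 0.004], [-0.177, -0.984, 0.001], [0.004, -0.001, -1.0]]
ft_force: [-0.4, -1.0, 6.2]
finger_gap: 0.0629
```

Run:
```python
from h import *
plan((.4507,.2679,.3,2.5))
```

```text
now [0.6712 0.1302 0.197 ] a -10.21 gap 62.9 t 10.05 q7 -9.0 F [-0.4 -1.   6.2]
(0.4507, 0.2679, 0.3, 2.5) -> [-241.0, -96.6, -103.7] tw -0.2218
```

>>> {"name": "jog_arm", "arguments": {
  "deltas": [
    [50, [0, 0, -15], 0],
    [50, [0, 0, -40], 0],
    [50, [0, 0, -70], 0],
    [50, [0, 0, -95], 0],
    [50, [-10, -4, -104], -0.02],
    [50, [-38, -15, -104], -0.06],
    [50, [-70, -28, -104], -0.1],
    [50, [-104, -42, -104], -0.14],
    [50, [-138, -55, -104], -0.18],
    [50, [-170, -68, -104], -0.22],
    [50, [-200, -80, -104], -0.222],
    [50, [-224, -90, -104], -0.222]
  ]
}}

```text
time: 11.25
position: [0.4624, 0.2597, 0.2984]
ee_rot: [[0.999, 0.047, -0.002], [0.047, -0.999, 0.0], [-0.002, -0.0, -1.0]]
ft_force: [-0.7, 0.7, -1.1]
finger_gap: 0.0633
```

Run:
```python
from h import *
plan((.4507,.2695,.3,2.5),(.4507,.2695,.2,2.5))
```

```text
now [0.4624 0.2597 0.2984] a 2.7 gap 63.3 t 11.25 q7 -18.7 F [-0.7  0.7 -1.1]
(0.4507, 0.2695, 0.3, 2.5) -> [-11.2, -10.4, -1.6] tw 0.0035
(0.4507, 0.2695, 0.2, 2.5) -> [-11.0, -10.3, 98.4] tw 0.0035
```

>>> {"name": "jog_arm", "arguments": {
  "deltas": [
    [50, [-6, -6, 0], 0],
    [50, [-11, -10.4, 0], 0],
    [50, [-11, -10.4, 0], 0],
    [50, [-11, -10.4, 0], 0],
    [50, [-11, -10.4, 0], 0]
  ]
}}

```text
time: 11.75
position: [0.4548, 0.2675, 0.2987]
ee_rot: [[0.999, 0.042, 0.001], [0.042, -0.999, -0.0], [0.001, 0.0, -1.0]]
ft_force: [-1.0, -0.2, -1.6]
finger_gap: 0.0631
```

Run:
```python
from fit import *
plan((.4507,.2695,.198,2.5))
f=grab_frame("wrist"); s=ctrl.get_state(); p=s["position"]
for th in (45,55): y,c=fit([f],"dock_square","printer",[.4507,.2679,.043,p[0],p[1]-.002,.04],p[2]-.187,th);print(y.round(4),c)
overlay(f,[("dock_square",[.4507,.2679,.043],0),("printer",y[3:],p[2]-.187)],"w3.png",1)
plan((.4507,.2695,.198,2.5))
```

```text
now [0.4548 0.2675 0.2987] a 2.43 gap 63.1 t 11.75 q7 -20.2 F [-1.  -0.2 -1.6]
(0.4507, 0.2695, 0.198, 2.5) -> [-4.1, -2.2, 100.7] tw -0.0012
[0.4497 0.269  0.0527 0.4536 0.2609 0.0424] 8710.14453125
[0.4497 0.2689 0.0516 0.4537 0.261  0.0421] 8760.638671875
now [0.4547 0.2676 0.2987] a 2.43 gap 62.9 t 11.8 q7 -20.2 F [ 0.6 -0.  -2.1]
(0.4507, 0.2695, 0.198, 2.5) -> [-4.0, -2.1, 100.7] tw -0.0012
```

View pics/w3.png

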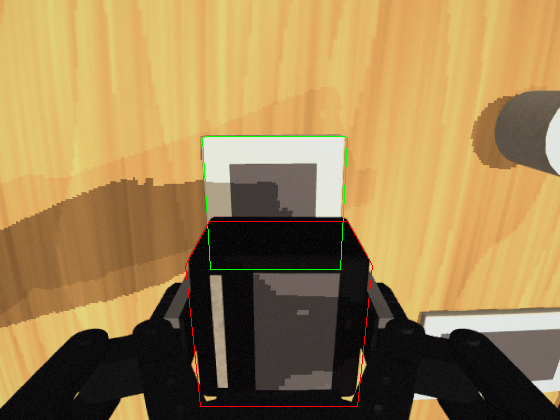

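>>> {"name": "jog_arm", "arguments": {
  "deltas": [
    [50, [-3.5, -3.2, 10], 0],
    [50, [-3.5, -3.2, 35], 0],
    [50, [-3.5, -3.2, 60], 0],
    [50, [-3.5, -3.2, 80], 0],
    [50, [-3.5, -3.2, 90], 0],
    [50, [-3.5, -3.2, 96], 0],
    [50, [-3.5, -3.2, 96], 0],
    [50, [-3.5, -3.2, 96], 0]
  ]
}}

```text
time: 12.6
position: [0.4507, 0.2716, 0.2033]
ee_rot: [[0.999, 0.044, 0.001], [0.044, -0.999, 0.001], [0.001, -0.001, -1.0]]
ft_force: [0.6, 0.2, -2.5]
finger_gap: 0.0628
```

Run:
```python
from h import *
plan((.4512,.2708,.197,2.5))
```

```text
now [0.4507 0.2716 0.2033] a 2.51 gap 62.8 t 12.6 q7 -17.0 F [ 0.6  0.2 -2.5]
(0.4512, 0.2708, 0.197, 2.5) -> [0.5, 0.8, 6.3] tw 0.0003
```

Lower, release, lift to a look height.

>>> {"name": "jog_arm", "arguments": {
  "deltas": [
    [50, [0, 0.5, 3], 0],
    [50, [0, 0.5, 6], 0],
    [50, [0, 0.5, 6.5], 0],
    [50, [0, 0.5, 6.5], 0],
    [66, [0, 0.5, 6.5], 0],
    [85, [0, 0.5, 6.5], 0],
    [85, [0, 0.5, 6.5], 0],
    [85, [0, 0.5, 6.5], 0],
    [85, [0, 0.5, -20], 0],
    [85, [0, 0.5, -65], 0],
    [85, [0, 0.5, -110], 0],
    [85, [0, 0.5, -110], 0]
  ]
}}

```text
time: 13.8
position: [0.4525, 0.2718, 0.318]
ee_rot: [[0.999, 0.043, 0.008], [0.043, -0.999, 0.006], [0.008, -0.006, -1.0]]
ft_force: [0.4, 0.5, -0.7]
finger_gap: 0.0851
```

Run:
```python
from fit import *
f=grab_frame("wrist")
for th in (45,55): y,c=fit([f],"dock_square","printer",[.4507,.2679,.043,.4507,.268,.04],.01,th);print(y.round(4),c)
R={}
t,s=grab_frame("top"),grab_frame("scene")
for fs in ([t],[s]):
    for th in (45,55): y,c=fit(fs,"dock_square","printer",[.4507,.2679,.043,.4507,.268,.04],.01,th);print(y.round(4),c)
plan((.4521,-.2434,.3,-93),(.4521,-.2434,.3,87))
```

```text
[0.4495 0.2689 0.0459 0.4492 0.2688 0.0413] 349.4031982421875
[0.4495 0.2689 0.0484 0.4492 0.269  0.0404] 333.4982604980469
[0.4521 0.2705 0.0459 0.4508 0.2939 0.0412] 1162.556640625
[0.4518 0.2705 0.0339 0.4511 0.2935 0.0193] 1210.3365478515625
[ 0.4474  0.2665  0.0608  0.4566  0.2623 -0.0752] 392.2592468261719
[ 0.4475  0.2666  0.0619  0.4532  0.2634 -0.0415] 228.6605224609375
now [0.45   0.2709 0.3125] a 2.54 gap 85.0 t 13.95 q7 -21.0 F [-0.4 -0.5  0. ]
(0.4521, -0.2434, 0.3, -93) -> [-20.7, 513.9, 12.4] tw 1.6675
(0.4521, -0.2434, 0.3, 87) -> [-20.7, 513.9, 12.4] tw -1.4741
```

>>> {"name": "jog_arm", "arguments": {
  "deltas": [
    [85, [-1, 30, 8], 0.1],
    [85, [-2, 75, 12], 0.22],
    [85, [-4, 120, 12], 0.36],
    [85, [-6, 165, 12], 0.5],
    [85, [-8, 210, 12], 0.64],
    [85, [-10, 255, 12], 0.78],
    [85, [-12, 300, 12], 0.92],
    [85, [-14, 345, 12], 1.06],
    [85, [-16, 390, 12], 1.2],
    [85, [-18, 435, 12], 1.34],
    [85, [-20, 475, 12], 1.48],
    [85, [-20.7, 514, 12], 1.6]
  ]
}}

```text
time: 15.15
position: [0.4513, -0.2451, 0.2992]
ee_rot: [[0.009, -1.0, -0.003], [-1.0, -0.009, 0.0], [-0.0, 0.003, -1.0]]
ft_force: [0.7, 0.2, -0.5]
finger_gap: 0.085
```

>>> {"name": "jog_arm", "arguments": {
  "deltas": [
    [85, [0, 0, 0], 0.067],
    [85, [0, 0, 0], 0.067],
    [85, [0, 0, 0], 0.067]
  ]
}}

```text
time: 15.45
position: [0.452, -0.2426, 0.2995]
ee_rot: [[-0.05, -0.999, -0.003], [-0.999, 0.05, 0.001], [-0.001, 0.003, -1.0]]
ft_force: [0.3, 0.4, -0.3]
finger_gap: 0.0849
```

Run:
```python
from fit import *
f=grab_frame("wrist")
for th in (45,55,65): y,c=fit([f],"dock_slim","terminal",[.4515,-.2436,-.19,.4521,-.2434,-.05],.01,th);print(y.round(4),c)
overlay(f,[("dock_slim",y[:3],0),("terminal",y[3:],.01)],"w4.png",1)
plan((*y[3:5],.188,np.degrees(y[5])-90))
```

```text
[ 0.4507 -0.2408 -0.1972  0.4502 -0.2433 -0.0902] 675.301025390625
[ 0.4508 -0.241  -0.1956  0.4505 -0.2433 -0.0872] 604.24365234375
[ 0.4506 -0.2409 -0.1963  0.4501 -0.2435 -0.0871] 556.8746948242188
now [ 0.4522 -0.2424  0.2998] a -92.81 gap 84.7 t 15.5 q7 -38.6 F [0.4 0.1 0.1]
(np.float64(0.4501327718364646), np.float64(-0.24346353658434985), 0.188, np.float64(-94.99277421168917)) -> [1.3, 1.7, 111.8] tw 0.038
```

View pics/w4.png

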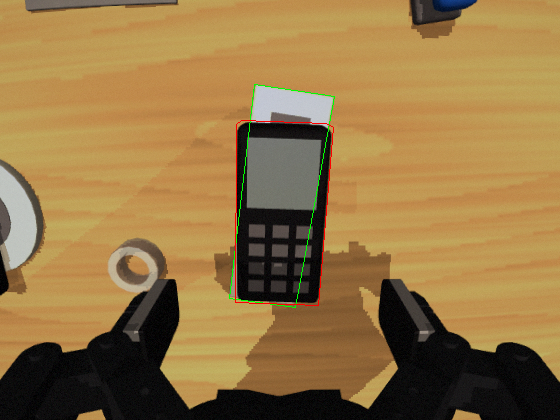

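>>> {"name": "jog_arm", "arguments": {
  "deltas": [
    [85, [1.3, 1.7, 40], 0.038],
    [85, [1.3, 1.7, 75], 0.038],
    [85, [1.3, 1.7, 100], 0.038],
    [85, [1.3, 1.7, 111], 0.038],
    [85, [1.3, 1.7, 113], 0.038],
    [85, [1.3, 1.7, 113], 0.038],
    [66, [1.3, 1.7, 113], 0.038],
    [45, [1.3, 1.7, 113], 0.038],
    [45, [1.3, 1.7, 113], 0.038],
    [45, [1.3, 1.7, 113], 0.038],
    [45, [1.3, 1.7, 113], 0.038],
    [45, [1.3, 1.7, 113], 0.038]
  ]
}}

```text
time: 16.7
position: [0.4511, -0.2448, 0.189]
ee_rot: [[-0.09, -0.996, 0.002], [-0.996, 0.09, 0.0], [-0.0, -0.002, -1.0]]
ft_force: [-1.8, 1.8, 8.6]
finger_gap: 0.059
```

Run:
```python
from h import *
plan((.668,.128,.3,-87.5))
```

```text
now [ 0.4511 -0.2448  0.189 ] a -95.14 gap 59.0 t 16.7 q7 -31.6 F [-1.8  1.8  8.6]
(0.668, 0.128, 0.3, -87.5) -> [-390.7, -182.9, -110.5] tw -0.1333
```

>>> {"name": "jog_arm", "arguments": {
  "deltas": [
    [45, [0, 0, -10], 0],
    [45, [0, 0, -32], 0],
    [45, [0, 0, -60], 0],
    [45, [0, 0, -88], 0],
    [45, [-8, -4, -106], 0],
    [45, [-30, -14, -110], 0],
    [45, [-58, -27, -110], -0.02],
    [45, [-88, -41, -110], -0.04],
    [45, [-118, -55, -110], -0.06],
    [45, [-148, -69, -110], -0.08],
    [45, [-178, -83, -110], -0.1],
    [45, [-208, -97, -110], -0.12]
  ]
}}

```text
time: 17.9
position: [0.5661, -0.0449, 0.2983]
ee_rot: [[0.031, -1.0, -0.0], [-1.0, -0.031, -0.0], [0.0, 0.0, -1.0]]
ft_force: [0.2, -0.7, -3.3]
finger_gap: 0.0591
```

Run:
```python
from h import *
plan((.668,.128,.3,-87.5))
```

```text
now [ 0.5661 -0.0449  0.2983] a -88.25 gap 59.1 t 17.9 q7 -58.0 F [ 0.2 -0.7 -3.3]
(0.668, 0.128, 0.3, -87.5) -> [-169.7, -107.2, -1.7] tw -0.013
```

>>> {"name": "jog_arm", "arguments": {
  "deltas": [
    [45, [-26, -16, 0], -0.01],
    [45, [-52, -33, 0], -0.013],
    [45, [-78, -49, 0], -0.013],
    [45, [-104, -66, 0], -0.013],
    [45, [-130, -82, 0], -0.013],
    [45, [-150, -95, 0], -0.013],
    [45, [-163, -103, 0], -0.013],
    [45, [-169.7, -107.2, 0], -0.013],
    [45, [-169.7, -107.2, 0], -0.013],
    [45, [-169.7, -107.2, 0], -0.013],
    [45, [-169.7, -107.2, 0], -0.013]
  ]
}}

```text
time: 19.0
position: [0.6676, 0.1248, 0.2979]
ee_rot: [[0.041, -0.999, -0.0], [-0.999, -0.041, -0.001], [0.001, 0.0, -1.0]]
ft_force: [-0.1, -0.2, -3.5]
finger_gap: 0.0588
```

Run:
```python
from fit import *
f=grab_frame("wrist"); p=ctrl.get_state()["position"]; z=p[2]-.179
d=[.668,.128,.043]
y,c=fit([f],"dock_wide","terminal",d+[p[0],p[1],.043],z,55);print(y.round(4),c)
overlay(f,[("dock_wide",d,0),("dock_wide",y[:3],.0),("terminal",[p[0],p[1],.043],z)],"w5.png",1)
plan((.668,.128,.195,-87.5))
```

```text
[0.6663 0.1299 0.0438 0.6642 0.1242 0.0581] 14965.6875
now [0.6676 0.125  0.2979] a -87.67 gap 59.0 t 19.05 q7 -75.0 F [-0.5  0.1 -3.2]
(0.668, 0.128, 0.195, -87.5) -> [-3.0, -0.5, 102.9] tw -0.0029
```

View pics/w5.png

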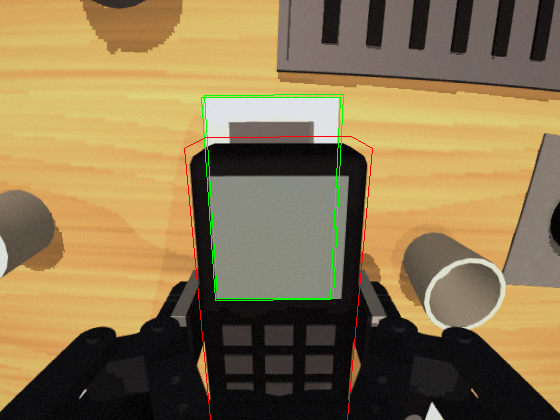

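>>> {"name": "jog_arm", "arguments": {
  "deltas": [
    [45, [-4, 0, 10], 0],
    [45, [-4, 0, 35], 0],
    [45, [-4, 0, 60], 0],
    [45, [-4, 0, 80], 0],
    [45, [-4, 0, 94], 0],
    [45, [-4, 0, 102], 0],
    [45, [-4, 0, 102], 0],
    [45, [-4, 0, 102], 0]
  ]
}}

```text
time: 19.85
position: [0.6683, 0.1304, 0.1964]
ee_rot: [[0.043, -0.999, 0.001], [-0.999, -0.043, -0.0], [0.0, -0.001, -1.0]]
ft_force: [0.6, -0.2, -2.9]
finger_gap: 0.0591
```

Run:
```python
from h import *
plan((.668,.129,.1885,-87.5))
```

```text
now [0.6683 0.1304 0.1964] a -87.55 gap 59.1 t 19.85 q7 -72.1 F [ 0.6 -0.2 -2.9]
(0.668, 0.129, 0.1885, -87.5) -> [1.4, 0.3, 7.9] tw -0.0009
```

>>> {"name": "jog_arm", "arguments": {
  "deltas": [
    [45, [1, 0, 4], 0],
    [45, [1, 0, 7], 0],
    [45, [1, 0, 8.2], 0],
    [45, [1, 0, 8.2], 0],
    [62, [1, 0, 8.2], 0],
    [85, [1, 0, 8.2], 0],
    [85, [1, 0, 8.2], 0],
    [85, [1, 0, 8.2], 0],
    [85, [1, 0, -20], 0],
    [85, [1, 0, -65], 0],
    [85, [1, 0, -110], 0],
    [85, [1, 0, -115], 0]
  ]
}}

```text
time: 21.05
position: [0.67, 0.1289, 0.317]
ee_rot: [[0.042, -0.999, 0.01], [-0.999, -0.042, 0.001], [-0.001, -0.01, -1.0]]
ft_force: [1.3, -0.3, -0.3]
finger_gap: 0.0853
```

Run:
```python
from fit import *
f=grab_frame("wrist")
y,c=fit([f],"dock_wide","terminal",[.667,.129,.043,.667,.129,.043],.01,55);print(y.round(4),c)
overlay(f,[("dock_wide",y[:3],0),("terminal",y[3:],.01)],"w6.png",1)
plan((.4573,.001,.3,-93))
```

```text
[0.6664 0.1298 0.0438 0.6677 0.1298 0.0443] 384.766357421875
now [0.6693 0.1292 0.3149] a -87.55 gap 85.0 t 21.1 q7 -75.7 F [ 0.2 -0.4  0.9]
(0.4573, 0.001, 0.3, -93) -> [119.0, 217.3, 13.3] tw 0.0951
```

View pics/w6.png

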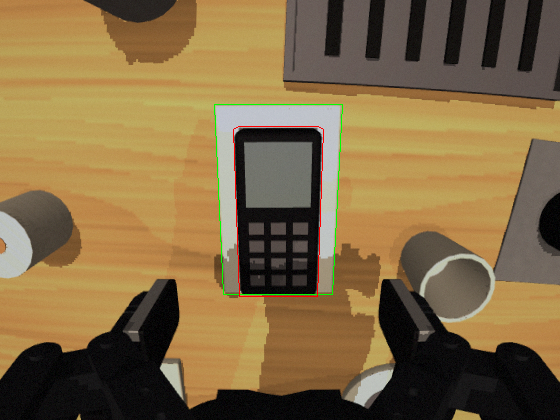

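>>> {"name": "jog_arm", "arguments": {
  "deltas": [
    [85, [20, 37, 8], 0.03],
    [85, [42, 77, 13], 0.06],
    [85, [64, 117, 13], 0.09],
    [85, [86, 157, 13], 0.095],
    [85, [106, 193, 13], 0.095],
    [85, [119, 217, 13], 0.095],
    [85, [119, 217, 13], 0.095],
    [85, [119, 217, 13], 0.095],
    [85, [119, 217, 13], 0.095]
  ]
}}

```text
time: 22.0
position: [0.457, 0.0021, 0.2975]
ee_rot: [[-0.051, -0.999, 0.0], [-0.999, 0.051, -0.0], [0.0, -0.0, -1.0]]
ft_force: [0.1, 0.2, -0.2]
finger_gap: 0.0851
```

Run:
```python
from fit import *
f=grab_frame("wrist")
for th in (45,55):
    y,c=fit([f],"dock_round","scanner",[.4565,.003,0,.4573,.001,-.06],.01,th);print(y.round(4),c)
overlay(f,[("dock_round",y[:3],0),("scanner",y[3:],.01)],"w7.png",1)
plan((*y[3:5],.188,np.degrees(y[5])-90))
```

```text
[ 0.455   0.0046  0.1242  0.4557  0.0021 -0.0684] 630.0695190429688
[ 0.4549  0.0044  0.0796  0.4555  0.0021 -0.0654] 595.79931640625
now [0.457  0.002  0.2975] a -92.91 gap 85.3 t 22.05 q7 -65.8 F [0.3 0.5 0.4]
(np.float64(0.45547436592386437), np.float64(0.0020905466658753752), 0.188, np.float64(-93.74638953831453)) -> [-0.0, 1.6, 109.5] tw 0.0147
```

View pics/w7.png

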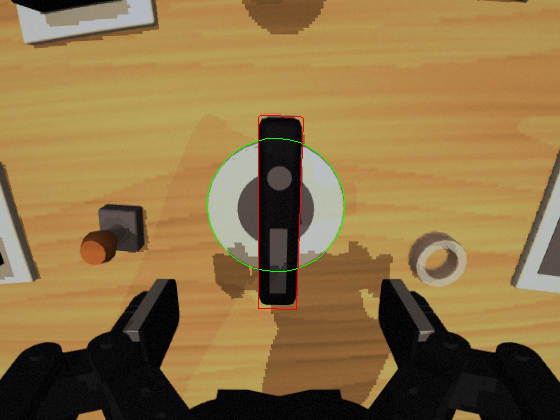

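>>> {"name": "jog_arm", "arguments": {
  "deltas": [
    [85, [0, 1.6, 40], 0.012],
    [85, [0, 1.6, 75], 0.012],
    [85, [0, 1.6, 98], 0.012],
    [85, [0, 1.6, 107], 0.012],
    [85, [0, 1.6, 108.5], 0.012],
    [60, [0, 1.6, 108.5], 0.012],
    [35, [0, 1.6, 108.5], 0.012],
    [15, [0, 1.6, 108.5], 0.012],
    [15, [0, 1.6, 108.5], 0.012],
    [15, [0, 1.6, 108.5], 0.012],
    [15, [0, 1.6, 108.5], 0.012],
    [15, [0, 1.6, 108.5], 0.012]
  ]
}}

```text
time: 23.25
position: [0.4548, 0.0015, 0.19]
ee_rot: [[-0.064, -0.998, 0.001], [-0.998, 0.064, 0.001], [-0.001, -0.001, -1.0]]
ft_force: [-2.1, 1.0, 8.8]
finger_gap: 0.0268
```

Run:
```python
from h import *
plan((.4506,-.2415,.3,-101.2))
```

```text
now [0.4548 0.0015 0.19  ] a -93.67 gap 26.8 t 23.25 q7 -55.1 F [-2.1  1.   8.8]
(0.4506, -0.2415, 0.3, -101.2) -> [242.7, -11.5, -110.2] tw 0.1314
```

>>> {"name": "jog_arm", "arguments": {
  "deltas": [
    [15, [0, 0, -10], 0],
    [15, [0, 0, -32], 0],
    [15, [0, 0, -60], 0],
    [15, [0, 0, -88], 0],
    [15, [8, 0, -106], 0],
    [15, [34, -1, -110], 0.02],
    [15, [68, -3, -110], 0.05],
    [15, [102, -5, -110], 0.07],
    [15, [136, -6, -110], 0.09],
    [15, [170, -8, -110], 0.11],
    [15, [204, -10, -110], 0.131],
    [15, [230, -11, -110], 0.131]
  ]
}}

```text
time: 24.45
position: [0.4502, -0.2308, 0.2999]
ee_rot: [[-0.196, -0.981, 0.0], [-0.981, 0.196, -0.001], [0.001, -0.001, -1.0]]
ft_force: [0.2, -0.5, -1.7]
finger_gap: 0.0267
```

>>> {"name": "jog_arm", "arguments": {
  "deltas": [
    [15, [10, 0, 0], 0],
    [15, [13, 0, 0], 0],
    [15, [13, 0, 0], 0],
    [15, [13, 0, 0], 0],
    [15, [13, 0, 0], 0]
  ]
}}

```text
time: 24.95
position: [0.4486, -0.2403, 0.2991]
ee_rot: [[-0.192, -0.981, -0.0], [-0.981, 0.192, 0.001], [-0.001, 0.0, -1.0]]
ft_force: [0.8, 0.3, -1.9]
finger_gap: 0.0268
```

Run:
```python
from fit import *
f=grab_frame("wrist"); p=ctrl.get_state()["position"]; z=p[2]-.180
d=[.451,-.2415,-.196]
y,c=fit([f],"dock_slim","scanner",d+[p[0],p[1],-.19],z,55);print(y.round(4),c)
t,s=grab_frame("top"),grab_frame("scene")
for g in(t,s): print(fit([g],"dock_slim",None,d)[0].round(4))
overlay(f,[("dock_slim",d,0),("scanner",[p[0],p[1],-.19],z)],"w8.png",1)
plan((.4506,-.2415,.198,-101.2))
```

```text
[ 0.4507 -0.2387 -0.2285  0.4462 -0.24   -0.1859] 9053.5322265625
[ 0.4312 -0.2689 -0.0134]
[ 0.4512 -0.2431 -0.2043]
now [ 0.4484 -0.2409  0.2992] a -101.12 gap 26.9 t 25.1 q7 -44.8 F [ 0.3 -0.2 -1.2]
(0.4506, -0.2415, 0.198, -101.2) -> [0.2, -2.3, 101.2] tw 0.0014
```

View pics/w8.png

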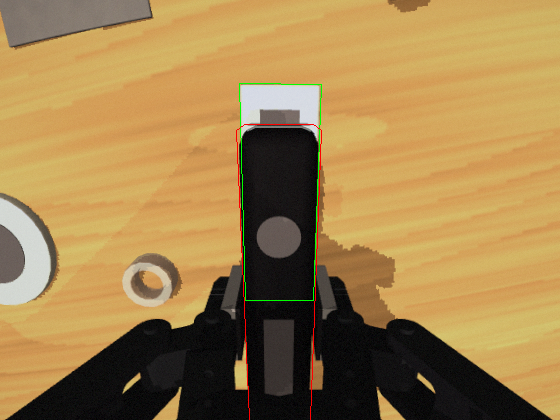

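>>> {"name": "jog_arm", "arguments": {
  "deltas": [
    [15, [0.5, -2.5, 10], 0],
    [15, [0.5, -2.5, 35], 0],
    [15, [0.5, -2.5, 60], 0],
    [15, [0.5, -2.5, 80], 0],
    [15, [0.5, -2.5, 94], 0],
    [15, [0.5, -2.5, 102], 0],
    [15, [0.5, -2.5, 102], 0],
    [15, [0.5, -2.5, 102], 0]
  ]
}}

```text
time: 25.9
position: [0.4508, -0.2428, 0.1976]
ee_rot: [[-0.194, -0.981, 0.001], [-0.981, 0.194, -0.0], [0.0, -0.001, -1.0]]
ft_force: [0.2, -0.1, -2.2]
finger_gap: 0.0271
```

Run:
```python
from h import *
plan((.451,-.242,.1895,-101.2))
```

```text
now [ 0.4508 -0.2428  0.1976] a -101.19 gap 27.1 t 25.9 q7 -37.0 F [ 0.2 -0.1 -2.2]
(0.451, -0.242, 0.1895, -101.2) -> [-0.9, -0.0, 8.1] tw 0.0001
```

>>> {"name": "jog_arm", "arguments": {
  "deltas": [
    [15, [-0.8, 0, 4], 0],
    [15, [-0.8, 0, 7], 0],
    [15, [-0.8, 0, 8.2], 0],
    [15, [-0.8, 0, 8.2], 0],
    [32, [-0.8, 0, 8.2], 0],
    [60, [-0.8, 0, 8.2], 0],
    [85, [-0.8, 0, 8.2], 0],
    [85, [-0.8, 0, 8.2], 0],
    [85, [-0.8, 0, -20], 0],
    [85, [-0.8, 0, -65], 0],
    [85, [-0.8, 0, -105], 0],
    [85, [-0.8, 0, -110], 0]
  ]
}}

```text
time: 27.1
position: [0.4518, -0.2429, 0.311]
ee_rot: [[-0.194, -0.981, 0.006], [-0.981, 0.194, -0.003], [0.001, -0.006, -1.0]]
ft_force: [0.6, 0.1, 0.4]
finger_gap: 0.0853
```

Run:
```python
from fit import *
f=grab_frame("wrist")
y,c=fit([f],"dock_slim","scanner",[.451,-.242,-.196,.451,-.242,-.19],.01,55);print(y.round(4),c)
plan((.6655,-.1266,.29,-11))
```

```text
[ 0.4509 -0.2408 -0.2001  0.4521 -0.2421 -0.194 ] 329.14080810546875
now [ 0.4516 -0.2423  0.3098] a -101.18 gap 85.2 t 27.15 q7 -45.4 F [ 0.7  0.1 -0.9]
(0.6655, -0.1266, 0.29, -11) -> [-155.0, -187.3, 20.6] tw -1.5739
```

>>> {"name": "jog_arm", "arguments": {
  "deltas": [
    [85, [-24, -29, 5], 0],
    [85, [-50, -60, 10], 0],
    [85, [-78, -94, 15], 0],
    [85, [-106, -128, 20], 0],
    [85, [-132, -160, 20], 0],
    [85, [-150, -181, 20], 0],
    [85, [-155, -187, 20], 0],
    [85, [-155, -187, 20], 0],
    [85, [-155, -187, 20], 0]
  ]
}}

```text
time: 28.05
position: [0.6629, -0.1272, 0.2864]
ee_rot: [[-0.196, -0.981, -0.002], [-0.981, 0.196, -0.0], [0.001, 0.002, -1.0]]
ft_force: [-0.1, -0.2, 0.0]
finger_gap: 0.0849
```

Run:
```python
from fit import *
f=grab_frame("wrist")
for th in(45,55): y,c=fit([f],None,"pager",[.6655,-.1266,0],.003,th);print(y.round(4),c)
plan((*y[:2],.181,-101.2))
```

```text
[ 0.6661 -0.1275  0.0926] 150.1822052001953
[ 0.6661 -0.1276  0.1186] 120.14263916015625
now [ 0.6628 -0.1275  0.2868] a -101.33 gap 85.2 t 28.1 q7 -64.9 F [ 0.5 -0.3 -0.3]
(np.float64(0.6660605838624694), np.float64(-0.1275679608776007), 0.181, -101.2) -> [-0.6, -3.4, 105.8] tw -0.0022
```

>>> {"name": "jog_arm", "arguments": {
  "deltas": [
    [85, [-0.5, -3.2, 40], 0],
    [85, [-0.5, -3.2, 75], 0],
    [85, [-0.5, -3.2, 97], 0],
    [85, [-0.5, -3.2, 105], 0],
    [85, [-0.5, -3.2, 105.5], 0],
    [60, [-0.5, -3.2, 105.5], 0],
    [40, [-0.5, -3.2, 105.5], 0],
    [40, [-0.5, -3.2, 105.5], 0],
    [40, [-0.5, -3.2, 105.5], 0],
    [40, [-0.5, -3.2, 105.5], 0],
    [40, [-0.5, -3.2, 105.5], 0],
    [40, [-0.5, -3.2, 105.5], 0]
  ]
}}

```text
time: 29.3
position: [0.6684, -0.1266, 0.1839]
ee_rot: [[-0.194, -0.981, 0.003], [-0.981, 0.194, -0.001], [0.0, -0.003, -1.0]]
ft_force: [-0.5, 0.1, 6.5]
finger_gap: 0.0541
```

Run:
```python
from h import *
plan((.4555,.004,.3,-93))
```

```text
now [ 0.6684 -0.1266  0.1839] a -101.18 gap 54.1 t 29.3 q7 -61.7 F [-0.5  0.1  6.5]
(0.4555, 0.004, 0.3, -93) -> [-86.8, 233.8, -116.9] tw -0.1428
```

>>> {"name": "jog_arm", "arguments": {
  "deltas": [
    [40, [0, 0, -10], 0],
    [40, [0, 0, -32], 0],
    [40, [0, 0, -62], 0],
    [40, [0, 0, -92], 0],
    [40, [-4, 10, -112], 0],
    [40, [-13, 36, -117], 0],
    [40, [-26, 70, -117], 0],
    [40, [-39, 105, -117], 0],
    [40, [-52, 140, -117], 0],
    [40, [-65, 175, -117], 0],
    [40, [-77, 208, -117], 0],
    [40, [-84, 227, -117], 0]
  ]
}}

```text
time: 30.5
position: [0.4589, 0.0014, 0.2997]
ee_rot: [[-0.193, -0.981, -0.001], [-0.981, 0.193, 0.003], [-0.003, 0.001, -1.0]]
ft_force: [1.4, -0.9, -1.3]
finger_gap: 0.0541
```

>>> {"name": "jog_arm", "arguments": {
  "deltas": [
    [40, [-2.5, 6, 0], 0],
    [40, [-2.5, 6, 0], 0],
    [40, [-2.5, 6, 0], 0],
    [40, [-2.5, 6, 0], 0]
  ]
}}

```text
time: 30.9
position: [0.4568, 0.0032, 0.2992]
ee_rot: [[-0.195, -0.981, 0.002], [-0.981, 0.195, -0.001], [0.0, -0.002, -1.0]]
ft_force: [-0.0, -0.8, -0.4]
finger_gap: 0.0541
```

Run:
```python
from fit import *
f=grab_frame("wrist"); p=ctrl.get_state()["position"]; z=p[2]-.181
d=[.4553,.004,0]
overlay(f,[("dock_round",d,0),("pager",[p[0]-.002,p[1],0],z)],"w9.png",1)
o,_=masks(f)
for g in(grab_frame("top"),grab_frame("scene")): print(fit([g],"dock_round",None,d)[0].round(4))
plan((.4573,.0037,.198,-101.2))
```

```text
[0.4385 0.0128 0.1623]
[0.456  0.002  0.1628]
now [0.4562 0.0034 0.2987] a -101.23 gap 54.0 t 31.05 q7 -72.1 F [ 0.4 -0.2 -1.3]
(0.4573, 0.0037, 0.198, -101.2) -> [-0.6, -0.9, 100.7] tw -0.0005
```

View pics/w9.png

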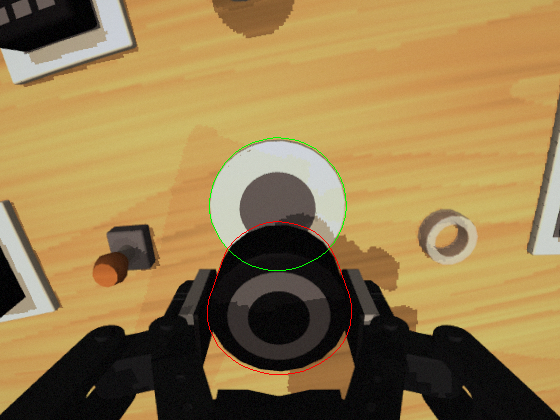

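>>> {"name": "jog_arm", "arguments": {
  "deltas": [
    [40, [-0.5, -0.8, 10], 0],
    [40, [-0.5, -0.8, 35], 0],
    [40, [-0.5, -0.8, 60], 0],
    [40, [-0.5, -0.8, 80], 0],
    [40, [-0.5, -0.8, 93], 0],
    [40, [-0.5, -0.8, 100], 0],
    [40, [-0.5, -0.8, 100], 0],
    [40, [-0.5, -0.8, 100], 0]
  ]
}}

```text
time: 31.85
position: [0.4567, 0.0041, 0.1988]
ee_rot: [[-0.194, -0.981, 0.0], [-0.981, 0.194, -0.0], [0.0, -0.0, -1.0]]
ft_force: [1.1, 1.4, -1.5]
finger_gap: 0.0544
```

Run:
```python
from h import *
plan((.4573,.0037,.1908,-101.2))
```

```text
now [0.4567 0.0041 0.1988] a -101.2 gap 54.4 t 31.85 q7 -61.8 F [ 1.1  1.4 -1.5]
(0.4573, 0.0037, 0.1908, -101.2) -> [0.3, -0.6, 8.0] tw -0.0001
```

>>> {"name": "jog_arm", "arguments": {
  "deltas": [
    [40, [0, 0, 4], 0],
    [40, [0, 0, 6.5], 0],
    [40, [0, 0, 8], 0],
    [40, [0, 0, 8.3], 0],
    [40, [0, 0, 8.3], 0],
    [60, [0, 0, 8.3], 0],
    [85, [0, 0, 8.3], 0],
    [85, [0, 0, 8.3], 0],
    [85, [0, 0, 8.3], 0],
    [85, [0, 0, -20], 0],
    [85, [0, 0, -65], 0],
    [85, [0, 0, -110], 0]
  ]
}}

```text
time: 33.05
position: [0.4561, 0.0041, 0.3097]
ee_rot: [[-0.195, -0.981, -0.002], [-0.981, 0.195, -0.001], [0.001, 0.002, -1.0]]
ft_force: [0.3, 1.2, -1.0]
finger_gap: 0.0847
```

Run:
```python
from fit import *
f=grab_frame("wrist")
for th in(45,55): y,c=fit([f],"dock_round","pager",[.4555,.004,0,.4555,.004,0],.01,th);print(y.round(4),c)
plan((.30,-.02,.45,-101.2),(.45,.45,.45,-101.2),(.4,-.45,.42,-101.2))
```

```text
[ 0.4547  0.0046  0.0771  0.4546  0.0048 -0.02  ] 275.8821716308594
[ 0.4547  0.0045  0.084   0.4546  0.0047 -0.0081] 255.55169677734375
now [0.4584 0.0032 0.3151] a -101.3 gap 84.9 t 33.1 q7 -73.4 F [ 4.  -1.7  3.7]
(0.3, -0.02, 0.45, -101.2) -> [53.5, 149.9, -135.9] tw -0.0017
(0.45, 0.45, 0.45, -101.2) -> [-436.7, 94.9, -134.6] tw -0.0017
(0.4, -0.45, 0.42, -101.2) -> [455.7, -32.2, -105.7] tw -0.0017
```

>>> {"name": "jog_arm", "arguments": {
  "deltas": [
    [85, [0, 0, -40], 0],
    [85, [0, 0, -85], 0],
    [85, [0, 10, -130], 0],
    [85, [0, 40, -135], 0],
    [85, [0, 40, -135], 0],
    [85, [0, 40, -135], 0]
  ]
}}

```text
time: 33.7
position: [0.417, 0.0126, 0.4437]
ee_rot: [[-0.192, -0.981, 0.0], [-0.981, 0.192, 0.004], [-0.004, 0.0, -1.0]]
ft_force: [1.3, -0.1, -0.0]
finger_gap: 0.0851
```

Run:
```python
from fit import *
f=grab_frame("scene"); save(f,"s_end.png",1.4)
for d,v,x in (("dock_square","printer",[.45,.268,.043]),("dock_wide","terminal",[.667,.129,.043]),("dock_round","pager",[.455,.004,0]),("dock_slim","scanner",[.451,-.242,-.196])):
    y,c=fit([f],d,v,x+x,.01,45); print(v,(y[3:]-y[:3]).round(4),round(c))
print(boxes_of("cup","scene")[0])
```

```text
printer [ 0.0088 -0.0036 -0.1297] 446
terminal [ 0.0041 -0.0008 -0.0159] 444
pager [ 0.0051  0.0006 -0.0125] 236
scanner [0.0063 0.0044 0.0269] 377
{'box': [278.1, 255.1, 29.6, 36.2], 'score': 0.75}
```

View pics/s_end.png

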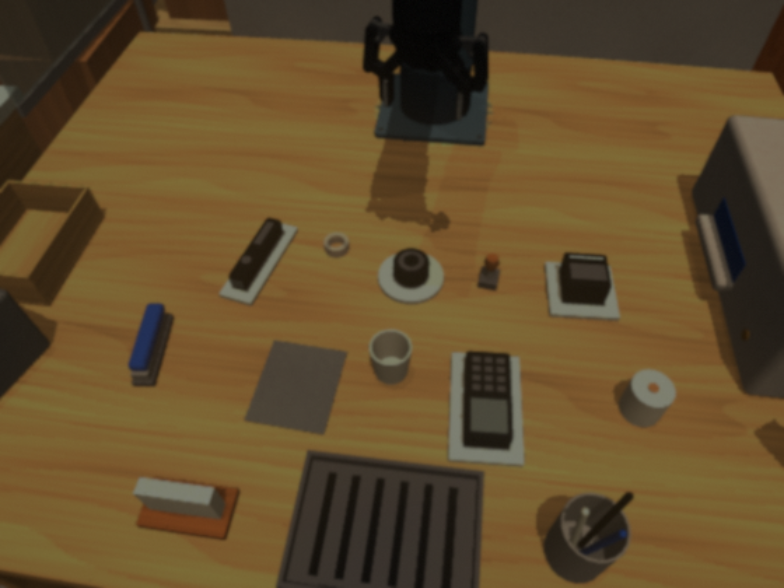

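```bash
python3 -c "
from station import workorder; print(workorder.hand_in())"
```

```text
the job is handed in; nothing more can be done
None
```

All four devices are on their own docks and the job is handed in at about 34 s of the 144 s allowed; no verdict was reported. I parked the pager on the mat, then moved printer → square dock, terminal → wide dock, scanner → slim dock, and finally pager → round dock.

**Wrist camera, after each release:** the offset between device centre and dock centre was:

| Device | Centre offset | Angle off the dock |
|---|---|---|
| pager | about 0.2 mm | (round) |
| printer | about 0.3 mm | under 0.01 rad |
| terminal | about 1.3 mm | under 0.001 rad |
| scanner | about 1.8 mm | under 0.01 rad |

**Final scene picture:** all four are flat on the right docks. The cup's detection box is within about 1 px of where it started, which is a couple of millimetres against the 25 mm limit.

**Checks that disagreed:**
- **Scene-camera fit:** it put the offsets at about 4–10 mm, the printer largest at 9.5 mm and 0.13 rad. That is still inside the limits. I put this down to shadow: on the pager and printer in their first positions, that camera's fit had also been several millimetres off the wrist view. I trusted the wrist readings.
- **Top-camera fit:** it was unusable on the spots I tried it on, because the arm blocked the view each time.

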